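# Fetch the jammed vial from under the autosampler with the reacher

### The job

A glass vial has rolled under the autosampler and jammed between two rubber feet below the slot between its tray modules: take the reacher by its grip and trigger, slide its open jaws over the near end of the vial, squeeze the trigger firmly enough to keep hold but gently enough not to crack the glass, and draw the vial out until all of it is a few centimetres clear in front of the modules. Then let the jaws open and leave vial and reacher lying on the bench. Keep your fingers off the vial, do not knock the reacher against the modules or their feet, and leave the two standing vials and the box of caps where they are.

Things in the scene. Friction and masses are not known exactly. Their poses are not given: they have to be found in the camera images.
- modules: Two fixed white tray modules, each 205 mm wide (x), 330 mm deep (y), with a 30 mm slot between them through which the vial is seen from above. Undersides 56 mm above the bench, tops up to 155 mm. Origin: bench level, plane of the front faces, middle of the slot; +y points out of the front (the way the vial is drawn out), z up.
- feet (a point): Middle of the front of two neighbouring soft rubber feet that pinch the vial: 95 mm behind the modules' front faces (y = -95 mm in their frame), at the height of the vial's axis. Each foot is 22 mm wide (x), 20 mm deep (y), bench to underside, one either side of the vial. The next front feet stand 180 mm to either side.
- vial: Jammed glass vial lying on its side, 75 mm long, 20 to 40 g, body 23 mm thick for 56 mm from its bottom end, then neck and gold cap (20 mm). Origin on its axis, half way along, 11.5 mm above the bench; +x along the axis to the cap, which points into the gap. Each foot presses on it with about 4 N, so each jaw must press with some 5 N or more to draw it; the glass cracks above 18 N.
- vial_end (a point): Centre of the vial's plain bottom end, 37.5 mm from its origin, pointing out of the gap: at the start 51 to 59 mm behind the front faces, with 36 to 44 mm of the glass body standing free in front of the feet.
- reacher: Pistol-grip reacher lying flat on its side, 0.16 to 0.22 kg, 28 mm thick. Origin on the underside below the tube's axis, midway between grip back and trigger front; +x along the tube to the jaws, grip and trigger stick out to -y, z up. Black grip x -31 to -9, y -90 to 14 mm; red housing to x 65; 13 mm tube to x 182; jaw head to x 218, 34 mm wide; jaws to x 283, 71 mm over all when open.
- grasp (a point): Where to take the reacher, from above: 33 mm to -y of its origin, 14 mm high, one finger behind the grip (x -31 mm), one before the trigger (x +31 mm, y -63 to -9, z 3 to 25 mm): 62 mm wide. Closing by 2 to 3 mm holds it for sliding about the bench with the jaws open; closing more pulls the trigger, up to 25 mm, and shifts the reacher forward by half of that.
- trigger_front (a point): Middle of the red trigger's front face. It slides straight back under a spring of 5 N at rest, 7 N half way, 9.5 N fully back. The jaws meet the vial when it is 9 to 19 mm back, depending on how the pads are set; from there its force rises steeply (some 5 to 10 N per mm), and each newton on it beyond the spring puts 0.8 to 0.9 N on each jaw. Let go, it springs out and the jaws open.
- bite (a point): Point of the reacher on its tube's axis between the two rubber jaw pads, 268 mm ahead of its origin, 14 mm above the bench. The pads are 28 mm long along the reacher's x (14 mm either way), 20 mm high, and close sideways. They sit on threaded studs, each screwed in by hand to 17 to 22 mm from the axis when open, differently each time and not alike.
- jaw_a: The reacher's jaw on the grip's side (-y); origin on its pivot in the jaw head.
- jaw_b: The reacher's other jaw (+y); origin on its pivot in the jaw head.
- vial_gold: Standing vial with gold cap, 23 mm in diameter, 75 mm tall, to be left alone; origin at the centre of its underside.
- vial_silver: Standing vial with silver cap, 23 mm in diameter, 75 mm tall, to be left alone; origin at the centre of its underside.
- cap_box: Small open blue box of gold caps, 65 x 65 x 28 mm, to be left alone; origin at the centre of its underside.
Things that resemble listed ones, but are neither listed nor needed, are in the scene too. What is shaped like the vial but blue is not meant.

How it is judged:
On the way, in this order (a step that is already met when the one before it is completed fails the run):
1. the reacher's two jaws grip the vial where it is jammed under the modules, each with more than 2 N (contact force between each of jaw_a, jaw_b and vial above 2 N and distance of vial from where it was at the start of the episode below 0.015 m), for 0.2 s.
2. the vial's middle has been drawn out past the front faces, still held between both jaws (contact force between each of jaw_a, jaw_b and vial above 1 N and y of vial in the frame of modules above 0 m), for 0.1 s.
At the end, for the whole second after the job is handed in: The vial lies at rest on the bench with its middle 55 to 250 mm in front of the modules' front faces (so that all of it is clear by about 2 cm or more), the jaws no longer press on it (under 0.5 N), and the reacher lies flat (within 0.1 rad) and still on the bench (y of vial in the frame of modules between 0.055 and 0.25 m and height (world z) of vial below 0.016 m and linear speed of each of vial, reacher below 0.02 m/s and contact force between each of jaw_a, jaw_b and vial below 0.5 N and height (world z) of reacher below 0.008 m and angle between reacher's own z axis and vertical below 0.1 rad); the robot touches nothing.
It fails at once if the vial is cracked: a jaw presses on it with more than 18 N (contact force between any of jaw_a, jaw_b and vial above 20 N).
It fails at once if the fingers touch the jammed vial (contact force between the fingers and vial above 0.5 N).
It fails at once if the reacher is knocked against the modules or their feet with more than 15 N (contact force between reacher and modules above 15 N).
It fails at once if a standing vial is moved by more than 15 mm or tipped (distance of any of vial_gold, vial_silver from where it was at the start of the episode above 0.015 m or angle between any of vial_gold, vial_silver's own z axis and vertical above 0.3 rad).
It fails at once if the box of caps is moved by more than 15 mm (distance of cap_box from where it was at the start of the episode above 0.015 m).
It also fails if it takes over 56 s, if anything falls off the work surface, if the arm or the gripper's body presses on something with over 40 N, if the wrist force passes 120 N, or if a joint passes its speed limit or range.

### The arm

A 7-joint arm with a two-finger parallel gripper is mounted at the origin on the work surface. World frame = base frame: x ahead of the robot, y to its left, z up, the work surface at z = 0. Lengths are in m, angles in rad, forces in N, time in s.
With the tool pointing down it reaches from about 0.425 to 0.875 m from the base axis. Payload 4.7 kg.
Tool frame: the origin (TCP) lies at the very end of the fingers, on their centre line; the grasp point (between the pads) lies 19 mm behind it (ctrl.grasp_offset is the distance from the TCP to the grasp point, in m); z points along the fingers, y is the direction in which the jaws open and shut (so a half turn about z gives the same grasp; the last joint's range is limited). The gripper opens to 87 mm and grips with 3 to 60 N. Pads are 19 mm wide; open, the fingers measure 117 mm over their backs; the gripper's body (75 mm by 190 mm) begins 51 mm behind the grasp point.
Start: joints at [0.014, 0.321, -0.07, 1.45, 0.023, 1.371, -0.057], TCP at [0.65, -0, 0.223] pointing down, gripper open.
Joint ranges: [-2.86, 2.86], [-0.3, 2.09], [-1.38, 1.24], [0.06, 2.45], [-1.56, 4.7], [0.09, 2.05], [-2.69, 2.69]. Speed limits (rad/s): [2.57, 2.57, 3.14, 3.14, 3.14, 3.14, 3.14].

### API

Orientations are given as a rotation vector (axis times angle).
In Python, from bench import ctrl gives the robot as it stands.
- The arm moves only by the shell command python3 -m creep 'ROWS' [FORCE]. ROWS is JSON, a list that holds one entry, the list of rows, each a list of 7 numbers: the opening, from 0 (shut) to 1 (fully open), then the shift along the tool's x, y, z in mm, then the turn, a rotation vector about the tool's x, y, z in rad. In form: [[[grip, dx, dy, dz, rx, ry, rz], ...]]. A call has 1 to 5 rows; each row is the pose to reach, as a shift and turn from the pose commanded when the call began, along the tool's axes at that moment; what a row does not reach only later rows make up. A row lasts 1/10 s, in which the tool goes at most 50 mm and 8.59 degrees, less where a joint would pass 70% of its speed; a pose out of reach is approached as far as the arm can. A call with a gripper value outside its range is refused whole. The fingers move at their own pace and stop on an object; FORCE is the grip in N (left out, the last holds). Time passes only in rows, so rows that repeat a pose let the fingers close. It gives the time, the measured TCP pose, the force and the opening at its end, in the units of the state.
- ctrl.get_state(): the state, without advancing time (a new reading comes with each control period).
- ctrl.get_image(name): name is "scene" or "side" or "wrist"; returns the picture (480x640x3 uint8, red, green, blue); there is no depth.
- ctrl.camera_params(name): a dict with "K" (3x3 intrinsics, pixels), "pose" (4x4, takes a point from camera to world coordinates). Camera axes: x right, y down, z forward; pixel columns grow to the right and rows downward; lengths in m; the calibration is good to about 2 mm. A picture is of the moment at which its call begins: read the wrist's pose just before it. camera_params takes no time and is no camera call; for the wrist camera it gives the pose at the moment of the call.
- ctrl.close_job(): hands the job in, once; it reports no verdict.
The state is a dict: "time": time; "joint_positions": joint angles; "qd": joint speeds; "joint_torque": joint torques, N m; "position": TCP position; "tool_rot": TCP orientation; "ft_force": force on the tool from outside, world axes, zero at the start; "torque": the same for the moment, N m; "grip_width": opening from 0.0 (shut) to 1.0 (fully open).
Only numpy, scipy, OpenCV 4.12 (cv2) and the standard library are available. Lean on these libraries where they do the work, as an engineer would, in place of code of your own. Each camera call takes 0.05 s, during which the arm holds its last target. There are 200 camera calls.

## Working session

There is one attempt and no reset: what is moved stays moved. The work goes in short steps, Python scripts to look and compute and a shell command to move; the robot and the scene stay as the last step left them, time stands still between calls to the robot, and variables do not carry over. Pictures are saved under pics/ and viewed, about 8 in all and at most 12, crops included, and the job is handed in when it is done.

```bash
mkdir -p pics; ls; python3 - <<'E'
from bench import ctrl
import cv2
for n in("scene","side"):
    cv2.imwrite(f"pics/{n}0.png",ctrl.get_image(n)[...,::-1]); p=ctrl.camera_params(n); print(n,p["K"],p["pose"])
s=ctrl.get_state(); print(s)
E
```

```text
pics
scene [[550.64938281   0.         328.33698247]
 [  0.         550.64938281 231.83499952]
 [  0.           0.           1.        ]] [[ 0.1011056   0.75133563 -0.65212915  1.21033889]
 [ 0.99487198 -0.07456188  0.06833942 -0.0216387 ]
 [ 0.00272187 -0.65569451 -0.75502139  0.79644245]
 [ 0.          0.          0.          1.        ]]
side [[466.17869275   0.         327.42289466]
 [  0.         466.17869275 244.51032018]
 [  0.           0.           1.        ]] [[ 0.9893858  -0.1065291   0.09882956  0.52310499]
 [-0.14512719 -0.69005738  0.70905494 -0.54905169]
 [-0.00733692 -0.71587175 -0.69819324  0.67070166]
 [ 0.          0.          0.          1.        ]]
{'time': 0.1, 'joint_positions': array([ 0.01409245,  0.32175739, -0.07009739,  1.45155946,  0.02258382,
        1.37081425, -0.05691237]), 'qd': array([ 0.00123366, -0.00088856,  0.00124617, -0.00157469,  0.00139404,
       -0.00259716,  0.00032462]), 'joint_torque': array([ 1.37795760e-04, -4.92569017e+01, -4.06077392e-01, -3.13399816e+01,
       -6.42974046e-02,  3.95253638e-02,  6.49213871e-05]), 'position': array([ 6.49494570e-01, -3.03145506e-05,  2.21562211e-01]), 'tool_rot': array([-2.22056785e+00, -2.22063883e+00,  2.02575679e-03]), 'ft_force': array([ 0.01000115,  1.09021317, -0.76339738]), 'torque': array([-0.04845915,  0.00038968, -0.03257767]), 'grip_width': 1.0044939504781922}
```

View pics/scene0.png

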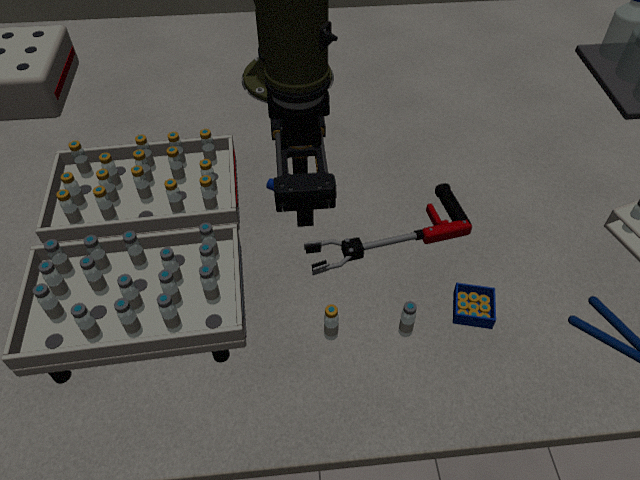

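View pics/side0.png

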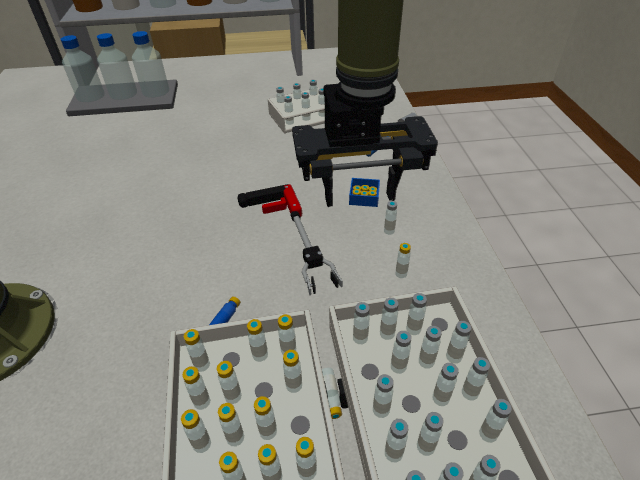

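The scene view shows the modules on the left, with their front facing +y. The reacher is at (305–470, 185–270) with its jaws toward the slot. The standing vials are at (331,320) and (408,317), and the cap box at (474,305). The side view shows the jammed gold-capped vial in the slot near (332,392). The blue decoy at (225,312) isn't the one meant. Next: enlarged crops of the reacher and the vial.

```bash
python3 - <<'E'
import cv2
a=cv2.imread("pics/scene0.png")[170:290,290:490]; cv2.imwrite("pics/c1.png",cv2.resize(a,None,fx=4,fy=4,interpolation=cv2.INTER_CUBIC))
a=cv2.imread("pics/side0.png")[280:430,240:440]; a=cv2.convertScaleAbs(a,alpha=1.3); cv2.imwrite("pics/c2.png",cv2.resize(a,None,fx=4,fy=4,interpolation=cv2.INTER_CUBIC))
E
```

```text
(no output)
```

View pics/c1.png

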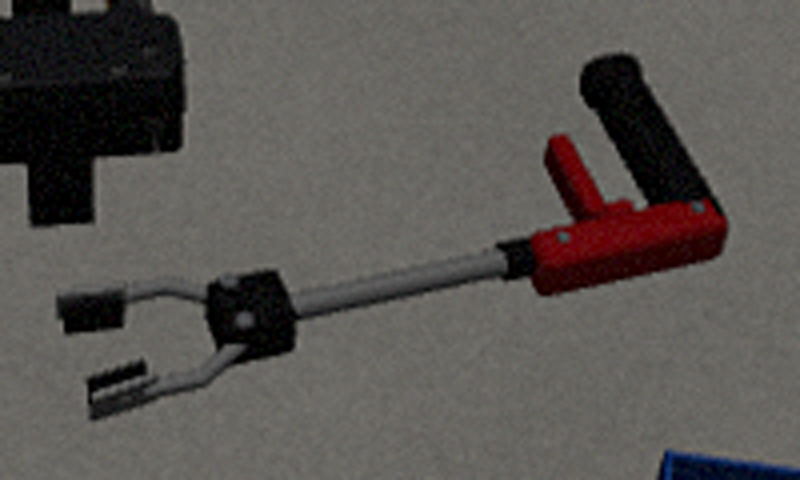

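View pics/c2.png

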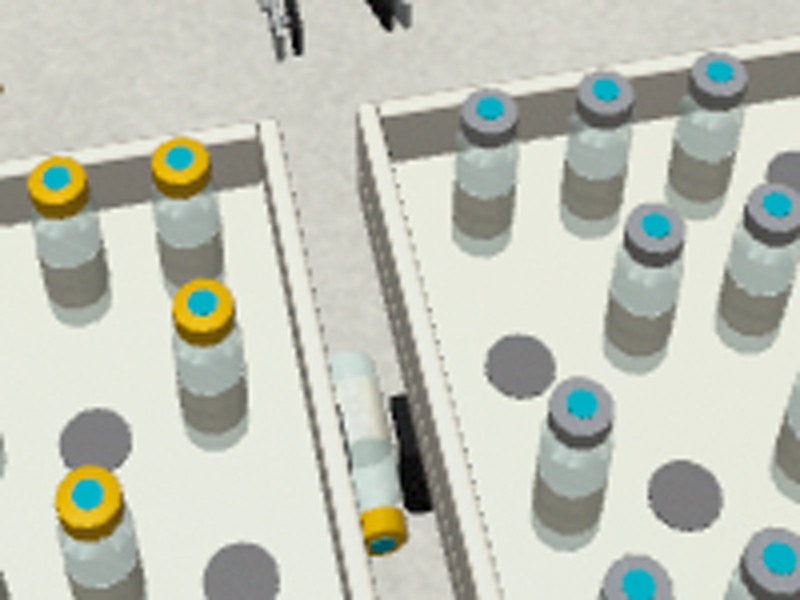

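```bash
cat > h.py <<'E'
import numpy as np
from bench import ctrl
def proj(n,P,p=None):
    p=p or ctrl.camera_params(n); T=np.linalg.inv(p["pose"]); P=np.atleast_2d(P)
    c=P@T[:3,:3].T+T[:3,3]; q=c@p["K"].T; return q[:,:2]/q[:,2:]
def ray(n,uv,z,p=None):
    p=p or ctrl.camera_params(n); uv=np.atleast_2d(uv)
    d=np.c_[uv,np.ones(len(uv))]@np.linalg.inv(p["K"]).T@p["pose"][:3,:3].T
    o=p["pose"][:3,3]; return o+d*((z-o[2])/d[:,2])[:,None]
E
python3 - <<'E'
import numpy as np; from h import *; from scipy.optimize import least_squares
np.set_printoptions(precision=4,suppress=True)
cs=lambda *a:np.array(a)/4+[240,280]
V=cs((350,358),(384,535)); v=ray("side",V,.0115); print("vial",v,np.linalg.norm(v[1]-v[0]))
M=cs((275,122),(365,103),(265,130),(800,38),(0,163),(358,108))
for z in(.10,.155):
    m=ray("side",M,z); print(z,m[:,:2].tolist(),np.linalg.norm(m[1]-m[0]))
for z in(.056,.1,.155):print("scene",z,ray("scene",[(237,137),(239,222),(240,228),(245,342)],z)[:,:2].tolist())
U=np.array([(510,262),(295,305),(612,75),(76,355),(556,137)])/4+[290,170]
print("raw",ray("scene",U,.014))
B=np.array([(80,0),(182,0),(-20,-90+8),(283,0),(24,-60)])/1000
def f(q):
    c,s=np.cos(q[2]),np.sin(q[2]); W=B@np.array([[c,s],[-s,c]])+q[:2]
    return ((proj("scene",np.c_[W,np.full(5,.014)])-U)).ravel()
r=least_squares(f,[.55,.25,-1.6]);print(r.x,r.fun.reshape(-1,2))
E
```

```text
vial [[ 0.5753 -0.161   0.0115]
 [ 0.577  -0.2354  0.0115]] 0.07447572935684497
0.1 [[0.5546092090228558, -0.10834253053546028], [0.5900638674808699, -0.10446298223365236], [0.5503906695650986, -0.11156037510833833], [0.7661189265975634, -0.09830004535981096], [0.45008703668680894, -0.11191097470056227], [0.5870301524418566, -0.10646025560674288]] 0.03566628241631711
0.155 [[0.5515730656250443, -0.15081481577848066], [0.5836108666198678, -0.14730914961643554], [0.5477610777646482, -0.15372254831749882], [0.7426990427136237, -0.14174015096590248], [0.4571239663391365, -0.15403935971698907], [0.5808695185736016, -0.1491139405703552]] 0.032229030202964935
scene 0.056 [[0.2904157545009288, -0.11825228067010925], [0.531421404143725, -0.11296671902680265], [0.5461305684347381, -0.11111790477319211], [0.7784774300592016, -0.10276765373467048]]
scene 0.1 [[0.345081202198664, -0.11251112193509187], [0.5717653491191625, -0.10753964913399988], [0.5856004370690248, -0.10580069868816874], [0.804140335179546, -0.09794665237828024]]
scene 0.155 [[0.41341301182083334, -0.10533467351632012], [0.6221952803384597, -0.10075581176799639], [0.6349377728618832, -0.0991541910818895], [0.8362189665799764, -0.09192040068279243]]
raw [[0.5601 0.2144 0.014 ]
 [0.5759 0.1105 0.014 ]
 [0.4427 0.2914 0.014 ]
 [0.5951 0.0079 0.014 ]
 [0.4825 0.2537 0.014 ]]
[ 0.5362  0.2887 -1.3561] [[-2.7701 -2.5718]
 [ 0.1253 -0.4009]
 [ 0.7543  3.2182]
 [ 2.4026  0.4312]
 [-0.5963  0.1135]]
```

Measured:
- **Front plane:** y ≈ -0.106 at the slot.
- **Vial:** end at (0.575, -0.161), 55 mm behind the faces as it should be. Length reads 74.5 mm, heading ≈ -1.545.
- **Reacher:** roughly at (0.536, 0.289), heading ≈ -1.40.

I'll hover over the grasp point and look again from there.

```bash
python3 -m creep '[[[1,50,-30,5,0,0,0.14],[1,100,-60,10,0,0,0.28],[1,150,-90,15,0,0,0.42],[1,200,-120,20,0,0,0.56],[1,250,-146,20,0,0,0.70]]]'; python3 -m creep '[[[1,20,-10,0,0,0,0.14],[1,20,-10,0,0,0,0.28],[1,20,-10,0,0,0,0.42],[1,20,-10,0,0,0,0.56],[1,20,-10,0,0,0,0.70]]]'; python3 -m creep '[[[1,0,0,0,0,0,0],[1,0,0,0,0,0,0],[1,0,0,0,0,0,0]]]'
python3 - <<'E'
from h import *; import cv2,pickle
p=ctrl.camera_params("wrist"); cv2.imwrite("pics/w1.png",ctrl.get_image("wrist")[...,::-1]); pickle.dump(p,open("w1.pkl","wb"))
s=ctrl.get_state();print(s["time"],s["position"],s["tool_rot"],s["ft_force"],p["pose"][:3,3])
E
```

```text
time: 0.6
position: [0.5235, 0.2127, 0.2032]
tool_rot: [2.847, 1.328, -0.002]
ft_force: [0.5, 1.0, 0.4]
grip_width: 1.002
time: 1.1
position: [0.5301, 0.233, 0.2035]
tool_rot: [3.129, 0.271, -0.002]
ft_force: [-0.4, 0.1, 0.9]
grip_width: 1.0
time: 1.4
position: [0.5304, 0.2331, 0.2038]
tool_rot: [3.129, 0.284, -0.0]
ft_force: [-0.7, 0.2, -0.5]
grip_width: 1.002
1.45 [0.5304212  0.23307614 0.20390612] [ 3.12875216e+00  2.82843258e-01 -2.50005155e-04] [-0.10712129 -0.28171314  0.18387708] [0.60479794 0.24595262 0.36699361]
```

View pics/w1.png

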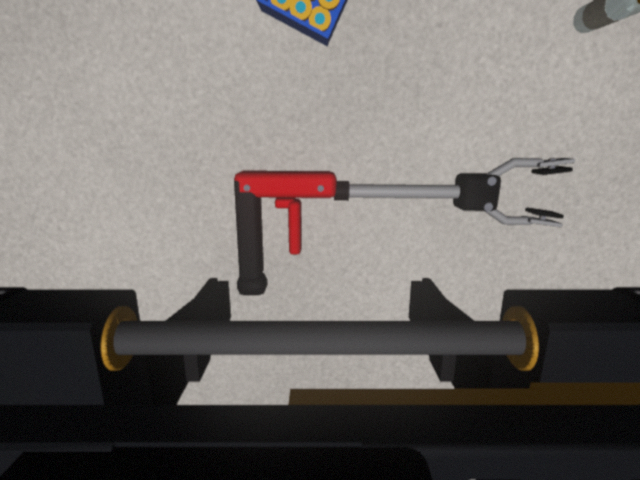

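Wrist view: the reacher's tube axis runs from (350,190) to (457,192), the trigger front is at (301,225), the grip end at (252,293), and the pads at about (551,170) and (545,213). Fitting the pose and enlarging the pads.

```bash
python3 - <<'E'
from h import *; import cv2,pickle
from scipy.optimize import least_squares
np.set_printoptions(precision=4,suppress=True)
p=pickle.load(open("w1.pkl","rb"))
U=np.array([(350,190.5),(457,192),(499,192.5),(301,225),(252,294),(236,225),(565,191.5)],float)
B=np.array([(81,0,14),(182,0,14),(218,0,14),(31,-30,18),(-20,-90,14),(-31,-35,14),(283,0,14)])/1000
w=np.array([[0,1],[1,1],[1,1],[1,0],[0,1],[1,0],[.5,.0]])
def W(q,B):
    c,s=np.cos(q[2]),np.sin(q[2]); return np.c_[B[:,:2]@np.array([[c,s],[-s,c]])+q[:2],B[:,2]]
f=lambda q:((proj("wrist",W(q,B),p)-U)*w).ravel()
r=least_squares(f,[.54,.28,-1.4],loss="soft_l1");q=r.x;print(q);print(f(q).reshape(-1,2)); np.save("q.npy",q)
print("grasp",W(q,np.array([[0,-.033,.014]])),"bite",W(q,np.array([[.268,0,.014]])))
a=cv2.imread("pics/w1.png")[140:240,450:590]; a=cv2.resize(a,None,fx=5.6,fy=5.6,interpolation=cv2.INTER_CUBIC)
for y in(-.017,-.022,0,.017,.022):
    for x in(.254,.282):
        u=(proj("wrist",W(q,np.array([[x,y,.024]])),p)[0]-[450,140])*5.6; cv2.circle(a,tuple(int(i) for i in u),3,(0,0,255) if abs(y)<.02 else (0,255,0),-1)
cv2.imwrite("pics/c3.png",a)
E
```

```text
[ 0.5424  0.2844 -1.3754]
[[  0.       3.3287]
 [ -0.0656   0.2644]
 [ -4.7869  -0.7942]
 [  0.6509   0.    ]
 [  0.     -12.2858]
 [  3.813    0.    ]
 [ -1.6929  -0.    ]]
grasp [[0.51  0.278 0.014]] bite [[0.5944 0.0215 0.014 ]]
```

View pics/c3.png

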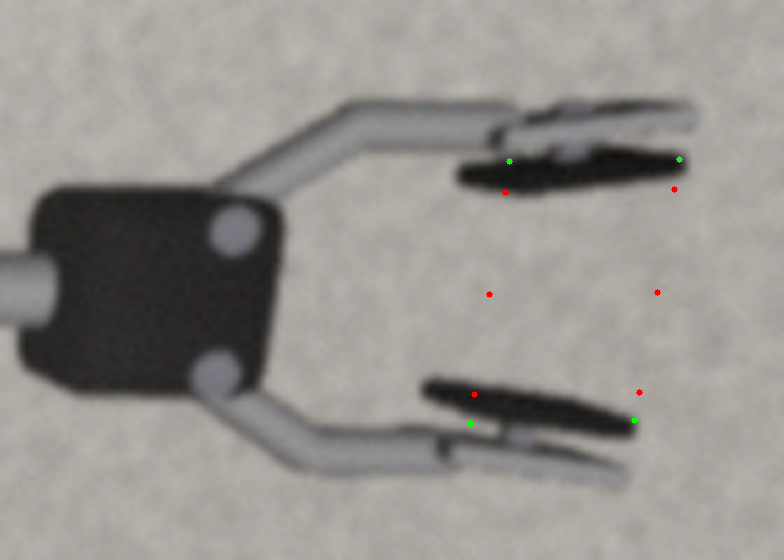

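```bash
python3 - <<'E'
from h import *; import cv2,pickle
from scipy.optimize import least_squares
np.set_printoptions(precision=4,suppress=True)
p=pickle.load(open("w1.pkl","rb"))
U=np.array([(352,190.5),(455,192),(301,225),(252,294),(236,225)],float)
B=np.array([(83,0,14),(180,0,14),(31,-30,20),(-20,-90,24),(-31,-35,20)])/1000
w=np.array([[0,1],[0,1],[1,0],[0,0.],[1,0]])
def W(q,B):
    c,s=np.cos(q[2]),np.sin(q[2]); return np.c_[B[:,:2]@np.array([[c,s],[-s,c]])+q[:2],B[:,2]]
f=lambda q:((proj("wrist",W(q,B),p)-U)*w).ravel()
q=least_squares(f,[.54,.28,-1.4]).x;print(q);print(f(q).reshape(-1,2)); print((proj("wrist",W(q,B),p)-U)[3]);np.save("q.npy",q)
print("grasp",W(q,np.array([[0,-.033,.014]])),"bite",W(q,np.array([[.268,0,.014]])))
# pad inner top edges (crop px): b mid (575,188)?, a mid (530,392)
P=np.array([(480,190),(640,180),(450,380),(620,412)])/5.6+[450,140]
for z in(.014,.024,.004):
    g=ray("wrist",P,z,p)[:,:2]-q[:2]; c,s=np.cos(q[2]),np.sin(q[2]); print(z,g@np.array([[c,-s],[s,c]]))
# same tests in scene image
print(proj("scene",W(q,np.array([[.078,0,.014],[.182,0,.014],[.283,-.03,.014],[.283,.03,.014],[-.02,-.09,.014]])))*4-[1160,680])
s=ctrl.get_state()
from scipy.spatial.transform import Rotation as R
T=R.from_rotvec(s["tool_rot"]).as_matrix();print(T); print((T.T@(W(q,np.array([[0,-.033,.10]]))[0]-s["position"]))*1e3)
E
```

```text
[ 0.5482  0.2857 -1.4073]
[[ 0.     -0.1113]
 [-0.      0.077 ]
 [-0.7253 -0.    ]
 [-0.     -0.    ]
 [ 0.7277  0.    ]]
[ -2.7261 -14.5896]
grasp [[0.5157 0.2803 0.014 ]] bite [[0.5918 0.0213 0.014 ]]
0.014 [[ 0.2553  0.0186]
 [ 0.2822  0.0208]
 [ 0.2559 -0.0142]
 [ 0.2868 -0.0194]]
0.024 [[ 0.2494  0.0195]
 [ 0.2756  0.0216]
 [ 0.2501 -0.0124]
 [ 0.28   -0.0174]]
0.004 [[ 0.2611  0.0178]
 [ 0.2888  0.0199]
 [ 0.2618 -0.016 ]
 [ 0.2935 -0.0213]]
[[498.5319 264.3153]
 [286.2129 308.9497]
 [ 57.09   304.3077]
 [ 88.797  405.314 ]
 [617.1515  93.9435]]
[[ 0.9838  0.1793 -0.0002]
 [ 0.1793 -0.9838 -0.0001]
 [-0.0002  0.0001 -1.    ]]
[ -6.0162 -49.1501 103.9038]
```

```bash
python3 -m creep '[[[1,-6,-49,40,0,0,0.017],[1,-6,-49,80,0,0,0.017],[1,-6,-49,120,0,0,0.017],[1,-6,-49,150,0,0,0.017],[1,-6,-49,150,0,0,0.017]]]'; python3 -m creep '[[[1,0,0,15,0,0,0],[1,0,0,30,0,0,0],[1,0,0,42,0,0,0],[1,0,0,48,0,0,0],[1,0,0,48,0,0,0]]]'
python3 - <<'E'
from h import *; import cv2
cv2.imwrite("pics/w2.png",ctrl.get_image("wrist")[...,::-1]);s=ctrl.get_state();print(s["position"],s["ft_force"])
E
```

```text
time: 1.95
position: [0.5123, 0.2782, 0.0492]
tool_rot: [3.127, 0.255, -0.014]
ft_force: [-0.2, -0.1, -0.2]
grip_width: 1.001
time: 2.45
position: [0.5154, 0.2799, 0.0052]
tool_rot: [3.131, 0.253, -0.002]
ft_force: [-0.2, -0.9, 0.7]
grip_width: 1.0
[0.51589683 0.28020745 0.00591068] [-0.34474134  1.00220079  0.99024921]
```

View pics/w2.png

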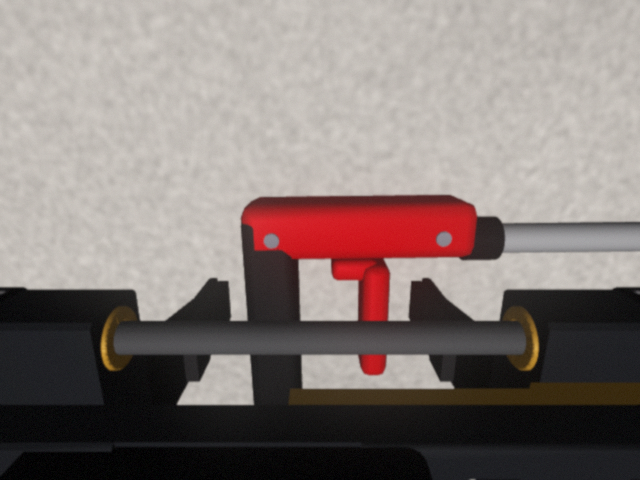

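The fingers straddle the grip and trigger correctly: grip at (270,330), trigger at (373,315), fingers at (205,330) and (435,330). Taking the light hold.

```bash
python3 -m creep '[[[0.75,0,0,0,0,0,0],[0.70,0,0,0,0,0,0],[0.685,0,0,0,0,0,0],[0.685,0,0,0,0,0,0],[0.685,0,0,0,0,0,0]]]' 18; python3 -m creep '[[[0.685,0,0,0,0,0,0],[0.685,0,0,0,0,0,0]]]'
python3 - <<'E'
from h import *
q=np.load("q.npy"); v=np.array([[.5753,-.161],[.577,-.2354]])
from scipy.spatial.transform import Rotation as R
s=ctrl.get_state();T=R.from_rotvec(s["tool_rot"]).as_matrix();print(s["position"],np.arctan2(T[1,1],T[0,1]))
h=-1.543; d=np.array([np.cos(h),np.sin(h)]);n=np.array([-d[1],d[0]]) # reacher x,y dirs
for depth in(-.06,.014):
  b=v[0]+d*depth-n*.002
  o=b-.268*d; g=o-.033*n; print(depth,"bite",b,"orig",o,"tcp",g,"shift",(T.T@np.r_[g-s["position"][:2],0])*1e3)
E
```

```text
time: 3.0
position: [0.516, 0.2807, 0.0063]
tool_rot: [-3.131, -0.253, -0.001]
ft_force: [-0.6, -0.0, 0.5]
grip_width: 0.702
time: 3.2
position: [0.5159, 0.281, 0.0063]
tool_rot: [-3.13, -0.254, -0.001]
ft_force: [-1.7, 1.6, 1.1]
grip_width: 0.689
[0.51592336 0.28098225 0.00630851] -1.4088773395739533
-0.06 bite [ 0.57163321 -0.10107876] orig [0.56418475 0.16681771] tcp [0.5311975  0.16590055] shift [-3.47819174e+00  1.16038746e+02 -9.25371988e-02]
0.014 bite [ 0.57368987 -0.17505018] orig [0.56624141 0.0928463 ] tcp [0.53325416 0.09192914] shift [-1.33735060e+01  1.89374132e+02 -1.55194477e-01]
```

```bash
python3 -m creep '[[[0.685,0,15,0,0,0,0.02],[0.685,-1,40,0,0,0,0.06],[0.685,-2,65,0,0,0,0.10],[0.685,-2,88,0,0,0,0.134],[0.685,-2,100,0,0,0,0.134]]]'; python3 -m creep '[[[0.685,0,5,0,0,0,0],[0.685,0,5,0,0,0,0],[0.685,0,5,0,0,0,0]]]'
python3 - <<'E'
from h import *; import cv2
a=ctrl.get_image("side")[...,::-1];cv2.imwrite("pics/s1.png",a);w=ctrl.get_image("wrist")[...,::-1]
a=cv2.convertScaleAbs(a[180:420,220:420],alpha=1.2);a=cv2.resize(a,None,fx=2.5,fy=2.5,interpolation=cv2.INTER_CUBIC)
w=cv2.resize(w,(300,225));o=np.zeros((600,800,3),np.uint8);o[:,:500]=a;o[:225,500:]=w;cv2.imwrite("pics/s1c.png",o)
from scipy.spatial.transform import Rotation as R
s=ctrl.get_state();T=R.from_rotvec(s["tool_rot"]).as_matrix();print(s["time"],s["position"],np.arctan2(T[1,1],T[0,1]),s["grip_width"],s["ft_force"])
E
```

```text
time: 3.7
position: [0.5309, 0.1767, 0.0063]
tool_rot: [3.14, 0.033, 0.001]
ft_force: [-0.4, 1.3, 2.9]
grip_width: 0.686
time: 4.0
position: [0.5304, 0.175, 0.0061]
tool_rot: [3.139, 0.043, 0.0]
ft_force: [1.4, -2.8, 4.5]
grip_width: 0.686
4.1 [0.53030605 0.17578111 0.00607387] -1.5427385302627736 0.6890936556455179 [ 0.37740186 -3.18364973  3.49596431]
```

View pics/s1c.png

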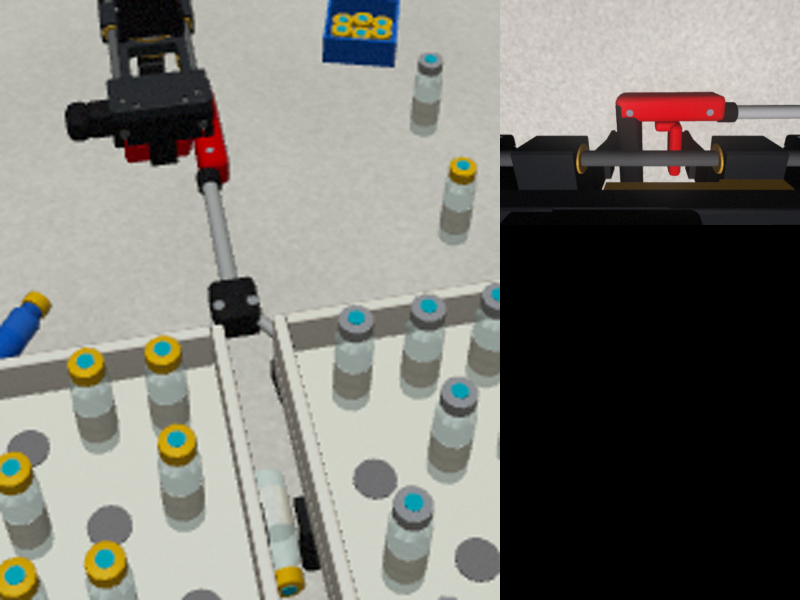

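The reacher is in line with the slot: tube from crop (210,190) to (227,270), jaws just under the front faces, vial end still ahead at (270,475). Checking the tube line against the vial axis in this same picture.

```bash
python3 - <<'E'
from h import *; import cv2
a=cv2.imread("pics/s1.png").astype(int)
def mid(r,c0,c1,lo):   # tube centre in a row by saturation-free darkness vs bench
    row=a[r,c0:c1].mean(1); return row.round().astype(int)
# tube: rows 258..286 in full px
rows=range(258,288,3); U=[]
for r in rows:
    c=220+(210+(r-256)*2.5*17/80)/2.5; c0=int(c)-9; g=a[r,c0:c0+19].mean(1)
    w=np.clip(np.median(g)-g-10,0,None); U.append((c0+(w*np.arange(19)).sum()/max(w.sum(),1),r)); print(r,g.round().astype(int))
U=np.array(U);print(U)
X=ray("side",U,.014);k=np.polyfit(X[:,1],X[:,0],1);print("tube slope",k,"x at y=-.161",np.polyval(k,-.161),"heading",-np.pi/2-np.arctan(k[0]))
print("predicted tube px",proj("side",[[.5643+.0005,y,.014] for y in(.13,.07)]), X[[0,-1]])
# vial edges: bright body rows
for r in range(374,396,4): print(r,a[r,316:346].mean(1).round().astype(int))
E
```

```text
258 [150 151 152 152 154 151 109 113 127 132 131 122 102 106 156 158 156 153
 155]
261 [150 151 153 155 154 148  95 119 130 133 128 115 102 152 151 153 154 150
 151]
264 [151 152 153 154 153 150 130 107 124 131 131 124 110 118 151 151 152 153
 155]
267 [154 154 152 154 155 153 120 117 129 132 129 118 101 124 151 150 154 155
 155]
270 [154 151 151 150 150 150 146 104 123 130 133 125 113 109 150 152 153 154
 158]
273 [153 151 151 152 155 150 113 113 126 132 130 123 107 115 154 149 152 154
 153]
276 [153 154 153 153 153 147 102 121 130 132 129 116 102 151 153 151 150 152
 153]
279 [149 152 154 155 151 147 104 109 124 132 133 125 109 105 152 151 149 149
 151]
282 [150 150 152 153 151 144 106 117 128 132 131 120 102 107 154 154 154 156
 153]
285 [153 153 154 148 146 119 106 123 130 133 126 115 102 149 149 151 151 151
 151]
[[304.75680581 258.        ]
 [304.94339623 261.        ]
 [305.73913043 264.        ]
 [306.77301927 267.        ]
 [307.06603774 270.        ]
 [307.58193277 273.        ]
 [308.069869   276.        ]
 [308.4627451  279.        ]
 [309.78285714 282.        ]
 [309.722
[... 327 characters left out ...]
163 160 143 136
 130 153 150 153 157 153 114  84  89  83  82  90]
378 [ 82  90 162 173 173 171 164 146 169 169 169 170 169 165 165 166 158 140
 127 110 149 151 153 122  90  87  84  96  81  82]
382 [148  81 103 165 172 172 170 154  79 162 163 165 166 164 163 165 159 152
 138 123 130  87  19  24  25  26  55  86  99  82]
386 [169 127  87 131 169 173 172 169 147  63 169 166 166 164 164 163 163 159
 146 128 114 127  84  23  21  23  26  55  85 100]
390 [172 170 127  92 155 172 172 172 169 149  76 155 152 137 138 135 132 129
 125 117 109 107 150  86  20  21  23  26  54  87]
394 [172 172 167  78  88 162 173 172 172 170 144  86 135 137 136 138 136 133
 129 126 129 132 117  83   8   6  15   9  10  49]
```

```bash
python3 - <<'E'
from h import *
t=np.linspace(0,2*np.pi,73);ys=np.linspace(-.162,-.21,60)
for x0 in(.5733,.5753,.5773):
    L=[];Rr=[];Vv=[]
    for y in ys:
        P=np.c_[x0-.0279*(y+.161)+.0115*np.cos(t),np.full(73,y),.0115+.0115*np.sin(t)]
        q=proj("side",P); i,j=q[:,0].argmin(),q[:,0].argmax(); L.append(q[i]);Rr.append(q[j])
    L=np.array(L);Rr=np.array(Rr); rr=[374,378,382,386,390]
    print(x0,np.interp(rr,Rr[:,1],Rr[:,0]).round(1),np.interp(rr,L[:,1],L[:,0]).round(1))
E
```

```text
0.5733 [334.5 335.4 336.2 337.  337.9] [319.7 320.4 321.2 321.9 322.6]
0.5753 [335.8 336.7 337.5 338.3 339.2] [321.  321.7 322.5 323.2 324. ]
0.5773 [337.1 338.  338.8 339.7 340.5] [322.3 323.  323.8 324.5 325.3]
```

The tube axis (x = 0.5734 at the vial end) matches the vial axis from its visible right edge (0.5733), and the heading is -1.543. The pads' midpoint sits about 1 mm toward jaw b, so I'll shift 1 mm sideways and slide in 80 mm.

```bash
python3 -m creep '[[[0.685,-1,8,0,0,0,0],[0.685,-1,18,0,0,0,0],[0.685,-1,28,0,0,0,0],[0.685,-1,38,0,0,0,0],[0.685,-1,46,0,0,0,0]]]'; python3 -m creep '[[[0.685,0,8,0,0,0,0],[0.685,0,16,0,0,0,0],[0.685,0,24,0,0,0,0],[0.685,0,30,0,0,0,0],[0.685,0,34,0,0,0,0]]]';python3 -m creep '[[[0.685,0,0,0,0,0,0],[0.685,0,0,0,0,0,0]]]'
python3 - <<'E'
from h import *; import cv2
a=ctrl.get_image("side")[...,::-1];cv2.imwrite("pics/s2.png",a)
a=cv2.convertScaleAbs(a[280:420,250:410],alpha=1.3);a=cv2.resize(a,None,fx=4,fy=4,interpolation=cv2.INTER_CUBIC)
cv2.imwrite("pics/s2c.png",a)
s=ctrl.get_state();print(s["time"],s["position"],s["grip_width"],s["ft_force"])
E
```

```text
time: 4.6
position: [0.5304, 0.1292, 0.006]
tool_rot: [-3.141, -0.042, 0.0]
ft_force: [0.4, 2.3, 2.7]
grip_width: 0.688
time: 5.1
position: [0.5313, 0.0955, 0.006]
tool_rot: [3.141, 0.042, -0.0]
ft_force: [-0.6, 2.2, 2.4]
grip_width: 0.686
time: 5.3
position: [0.5314, 0.0949, 0.0059]
tool_rot: [3.14, 0.042, -0.0]
ft_force: [-0.6, -2.4, 2.8]
grip_width: 0.687
5.35 [0.53135296 0.0949316  0.00593958] 0.6872140395238464 [ 0.04852034 -3.28599611  3.08765864]
```

View pics/s2c.png

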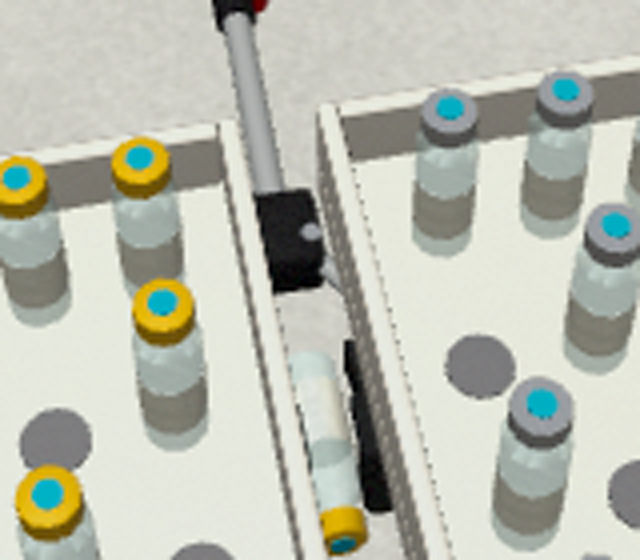

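The right pad lies alongside the vial's near end: its rear edge is at crop (349,341), the vial end at (310,355), and there's no visible contact. A quick depth check:

```bash
python3 - <<'E'
from h import *
P=np.array([(349,341),(260,192),(312,190),(272,291),(312,353)])/4+[250,280]
for z in(.0115,.024,.028):print(z,ray("side",P,z)[:,:2].round(4).tolist())
E
```

```text
0.0115 [[0.5918, -0.1558], [0.5657, -0.0788], [0.5878, -0.0812], [0.5644, -0.1282], [0.5764, -0.1589]]
0.024 [[0.5905, -0.1632], [0.5649, -0.0878], [0.5866, -0.09], [0.5636, -0.1362], [0.5754, -0.1663]]
0.028 [[0.5901, -0.1656], [0.5646, -0.0906], [0.5862, -0.0929], [0.5633, -0.1387], [0.575, -0.1687]]
```

The reacher sits about 6 mm deeper than planned (bite ≈ -0.177, tips about 32 mm along the 36–44 mm of free glass). I'll back off as the squeeze shifts it forward, closing slowly with 18 N as the cap.

```bash
python3 -m creep '[[[0.67,0,-1.5,0,0,0,0],[0.65,0,-3,0,0,0,0],[0.63,0,-4,0,0,0,0],[0.62,0,-5,0,0,0,0],[0.61,0,-5.5,0,0,0,0]]]' 18; python3 -m creep '[[[0.60,0,-0.5,0,0,0,0],[0.59,0,-1,0,0,0,0],[0.58,0,-1.5,0,0,0,0],[0.57,0,-2,0,0,0,0],[0.57,0,-2,0,0,0,0]]]'; python3 -m creep '[[[0.56,0,-0.5,0,0,0,0],[0.55,0,-1,0,0,0,0],[0.54,0,-1.2,0,0,0,0],[0.54,0,-1.2,0,0,0,0]]]'
```

```text
time: 5.85
position: [0.531, 0.1019, 0.0059]
tool_rot: [3.141, 0.044, -0.0]
ft_force: [0.6, -2.0, 2.7]
grip_width: 0.615
time: 6.35
position: [0.531, 0.1039, 0.0059]
tool_rot: [-3.141, -0.043, 0.0]
ft_force: [0.3, -1.1, 1.6]
grip_width: 0.571
time: 6.75
position: [0.5309, 0.1047, 0.0059]
tool_rot: [3.141, 0.043, -0.001]
ft_force: [-0.6, -0.9, 1.6]
grip_width: 0.55
```

```bash
python3 -m creep '[[[0.54,0,0,0,0,0,0],[0.54,0,0,0,0,0,0],[0.54,0,0,0,0,0,0]]]' 18; python3 -m creep '[[[0.53,0,0,0,0,0,0],[0.52,0,0,0,0,0,0],[0.51,0,0,0,0,0,0],[0.51,0,0,0,0,0,0],[0.51,0,0,0,0,0,0]]]'
```

```text
time: 7.05
position: [0.5309, 0.1047, 0.0059]
tool_rot: [3.141, 0.043, -0.001]
ft_force: [-0.3, -2.7, 1.2]
grip_width: 0.555
time: 7.55
position: [0.531, 0.1048, 0.0059]
tool_rot: [3.141, 0.043, -0.0]
ft_force: [-0.5, -2.4, 0.9]
grip_width: 0.556
```

The fingers stalled at 0.555 (about 13.7 mm of trigger travel) under the 18 N cap. That puts roughly 9 N on each jaw. Drawing out gently.

```bash
python3 -m creep '[[[0.50,0,-2,0,0,0,0],[0.50,0,-5,0,0,0,0],[0.50,0,-9,0,0,0,0],[0.50,0,-14,0,0,0,0],[0.50,0,-20,0,0,0,0]]]' 18; python3 -m creep '[[[0.50,0,-6,0,0,0,0],[0.50,0,-13,0,0,0,0],[0.50,0,-20,0,0,0,0],[0.50,0,-26,0,0,0,0],[0.50,0,-30,0,0,0,0]]]'
python3 - <<'E'
from h import *; import cv2
a=ctrl.get_image("side")[...,::-1];cv2.imwrite("pics/s3.png",a)
a=cv2.convertScaleAbs(a[240:420,230:430],alpha=1.3);a=cv2.resize(a,None,fx=3,fy=3,interpolation=cv2.INTER_CUBIC)
cv2.imwrite("pics/s3c.png",a)
s=ctrl.get_state();print(s["time"],s["position"],s["grip_width"],s["ft_force"])
E
```

```text
time: 8.05
position: [0.5308, 0.1255, 0.0061]
tool_rot: [-3.141, -0.042, -0.001]
ft_force: [-0.4, -1.0, 0.3]
grip_width: 0.551
time: 8.55
position: [0.5298, 0.1562, 0.0061]
tool_rot: [-3.141, -0.045, -0.001]
ft_force: [-0.8, -0.3, -0.5]
grip_width: 0.557
8.6 [0.52968434 0.15671727 0.00609901] 0.5531113695021233 [ 0.80479404  1.00519961 -0.53556112]
```

View pics/s3c.png

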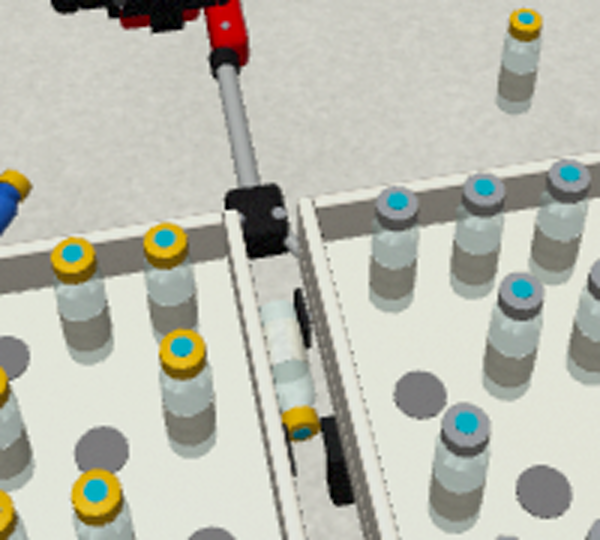

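The vial (gold cap, crop (300,420)) has come free of the feet and moves with the jaws. Continuing another 140 mm.

```bash
python3 -m creep '[[[0.50,0,-8,0,0,0,0],[0.50,0,-22,0,0,0,0],[0.50,0,-38,0,0,0,0],[0.50,0,-54,0,0,0,0],[0.50,0,-70,0,0,0,0]]]' 18; python3 -m creep '[[[0.50,0,-16,0,0,0,0],[0.50,0,-32,0,0,0,0],[0.50,0,-48,0,0,0,0],[0.50,0,-61,0,0,0,0],[0.50,0,-70,0,0,0,0]]]'; python3 -m creep '[[[0.50,0,0,0,0,0,0],[0.50,0,0,0,0,0,0],[0.50,0,0,0,0,0,0]]]'
python3 - <<'E'
from h import *; import cv2
a=ctrl.get_image("side")[...,::-1];b=ctrl.get_image("scene")[...,::-1]
cv2.imwrite("pics/s4.png",a);cv2.imwrite("pics/s4b.png",b)
a=cv2.resize(a[150:350,200:420],(440,400));b=cv2.resize(b[160:340,220:400],(360,360));o=np.zeros((400,800,3),np.uint8);o[:,:440]=a;o[:360,440:]=b;cv2.imwrite("pics/s4c.png",o)
s=ctrl.get_state();print(s["time"],s["position"],s["grip_width"],s["ft_force"])
E
```

```text
time: 9.1
position: [0.5275, 0.227, 0.006]
tool_rot: [-3.141, -0.045, 0.0]
ft_force: [0.3, -1.6, 0.8]
grip_width: 0.553
time: 9.6
position: [0.5256, 0.2966, 0.006]
tool_rot: [-3.141, -0.045, 0.0]
ft_force: [-0.5, -1.4, -0.0]
grip_width: 0.555
time: 9.9
position: [0.5261, 0.2946, 0.0061]
tool_rot: [-3.141, -0.042, -0.001]
ft_force: [1.1, 1.1, 0.3]
grip_width: 0.556
10.0 [0.52611978 0.29436132 0.00607954] 0.558911193702287 [-0.07931064  0.53608032 -0.02379938]
```

View pics/s4c.png

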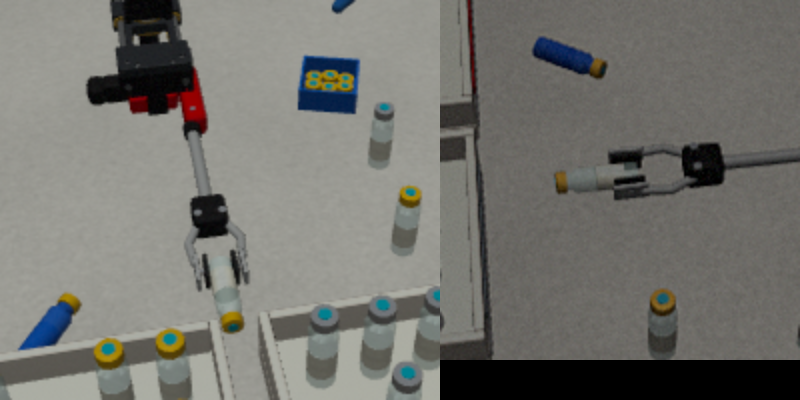

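The vial is fully in front of the modules, with the gold cap at crop (232,320) and in the scene at (562,182). The jaws still hold it. Releasing slowly, then lifting.

```bash
python3 -m creep '[[[0.57,0,0,0,0,0,0],[0.59,0,0,0,0,0,0],[0.61,0,0,0,0,0,0],[0.63,0,0,0,0,0,0],[0.65,0,0,0,0,0,0]]]' 18; python3 -m creep '[[[0.67,0,0,0,0,0,0],[0.69,0,0,0,0,0,0],[0.71,0,0,0,0,0,0],[0.75,0,0,0,0,0,0],[0.80,0,0,0,0,0,0]]]'; python3 -m creep '[[[0.9,0,0,0,0,0,0],[1,0,0,0,0,0,0],[1,0,0,0,0,0,0],[1,0,0,0,0,0,0],[1,0,0,0,0,0,0]]]';  python3 -m creep '[[[1,0,0,-10,0,0,0],[1,0,0,-25,0,0,0],[1,0,0,-45,0,0,0],[1,0,0,-70,0,0,0],[1,0,0,-100,0,0,0]]]';python3 -m creep '[[[1,0,0,-40,0,0,0],[1,0,0,-60,0,0,0],[1,0,0,-60,0,0,0],[1,0,0,-60,0,0,0],[1,0,0,-60,0,0,0]]]'
python3 - <<'E'
from h import *; import cv2
a=ctrl.get_image("side")[...,::-1];b=ctrl.get_image("scene")[...,::-1]
cv2.imwrite("pics/s5.png",a);cv2.imwrite("pics/s5b.png",b)
a=cv2.resize(a[150:350,200:420],(440,400));b=cv2.resize(b[160:340,220:400],(360,360));o=np.zeros((400,800,3),np.uint8);o[:,:440]=a;o[:360,440:]=b;cv2.imwrite("pics/s5c.png",o)
s=ctrl.get_state();print(s["time"],s["position"],s["grip_width"],s["ft_force"])
a0,b0=cv2.imread("pics/scene0.png")[280:340,310:500].astype(int),b[0:0]
d=np.abs(cv2.imread("pics/s5b.png")[280:340,310:500].astype(int)-a0).max(2);print("box/vials diff px>40:",(d>40).sum())
E
```

```text
time: 10.5
position: [0.5258, 0.2945, 0.0059]
tool_rot: [3.141, 0.043, -0.0]
ft_force: [0.2, -1.0, -0.3]
grip_width: 0.637
time: 11.0
position: [0.5259, 0.2955, 0.0062]
tool_rot: [-3.14, -0.044, -0.001]
ft_force: [0.5, -0.1, -0.5]
grip_width: 0.766
time: 11.5
position: [0.5259, 0.2949, 0.0061]
tool_rot: [-3.141, -0.043, -0.0]
ft_force: [-0.0, -0.5, -0.5]
grip_width: 0.997
time: 12.0
position: [0.5257, 0.2947, 0.1078]
tool_rot: [3.141, 0.043, 0.0]
ft_force: [-0.1, 0.1, -0.3]
grip_width: 0.999
time: 12.5
position: [0.5251, 0.2944, 0.1651]
tool_rot: [3.14, 0.043, -0.002]
ft_force: [-0.1, -0.5, -0.2]
grip_width: 1.001
12.6 [0.52505373 0.29440137 0.16459245] 0.9981758528991765 [ 1.31715955 -0.35948824  0.10940209]
box/vials diff px>40: 0
```

View pics/s5c.png

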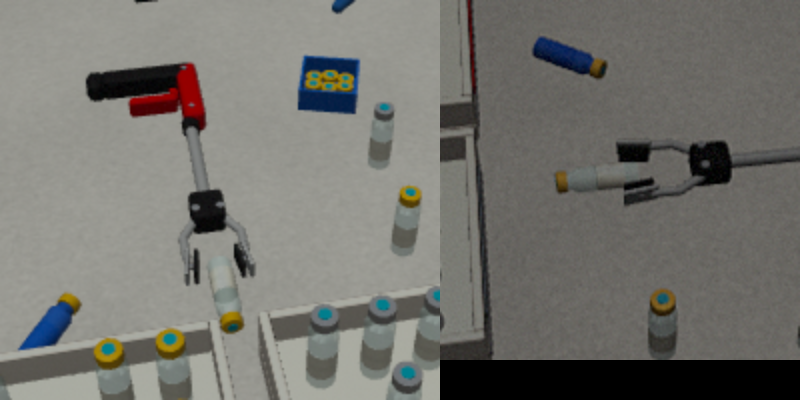

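The jaws are open with the vial free between them, the reacher lies flat, and the gripper is up. Final numbers, then handing in.

```bash
python3 - <<'E'
from h import *; import cv2
print(ray("side",[(200+224/2,150+262/2),(200+232/2,150+326/2)],.0115),ray("scene",[(278,251),(326,244)],.0115))
b=ctrl.get_image("side")[...,::-1].astype(int);a=cv2.imread("pics/s5.png").astype(int)
print("moving px",(np.abs(b-a).max(2)[200:330,260:340]>40).sum())
ctrl.close_job()
E
```

```text
[[ 0.57360279  0.02784255  0.0115    ]
 [ 0.57147519 -0.04739583  0.0115    ]] [[ 0.56952382 -0.04706133  0.0115    ]
 [ 0.56163237  0.04208333  0.0115    ]]
moving px 0
the job is handed in; nothing more can be done
```

The vial is out in front of the modules and free of the jaws. Vial and reacher both lie on the bench, and I handed the job in at about 12.7 s of the 56 s allowed.

I took the reacher by grip and trigger and slid its open jaws about 12 mm past the vial's near end. I then squeezed with an 18 N cap on the gripper, which I estimate put about 9 N on each jaw; there is no sensor on the jaws to confirm that. I drew the vial out about 190 mm, let the jaws open and lifted the gripper clear.

Last checks:
- **Vial position:** its middle is at y ≈ -0.010, about 96 mm in front of the faces, and its cap end is about 59 mm clear.
- **At rest:** no pixels changed around the vial and jaws between the last two pictures.
- **Vials and box:** no pixels changed around the two standing vials and the cap box compared with the start.
- **Gripper:** the tool was 0.165 m up and touching nothing.

Two things disagreed:
- **Depth:** before squeezing, the reacher sat about 6 mm deeper than planned, so I backed off while closing.
- **Vial's near end:** the scene view put it at y = 0.042 and the side view at 0.028. The side view gives the correct 75 mm length, so I used that. Either value is within the allowed range.

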